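# Count to the third gap and slide the spice tin home

## Robot

A 6-joint arm with a two-finger parallel gripper is mounted at the origin on the work surface. World frame = base frame: x ahead of the robot, y to its left, z up, the work surface at z = 0. Lengths are in m, angles in rad, forces in N, time in s.
With the tool pointing down it reaches from about 0.4 to 0.825 m from the base axis. Payload 7 kg.
Tool frame: the origin (TCP) lies midway between the tips of the shut fingers; the grasp point (between the pads) lies 19 mm behind it; z points along the fingers, x is the direction in which the jaws open and shut, and the axes are right-handed (so a half turn about z gives the same grasp; the last joint's range is limited). The gripper opens to 88 mm and grips with 3 to 60 N. Pads are 19 mm wide; open, the fingers measure 130 mm over their backs; the gripper's body (78 mm by 193 mm) begins 47 mm behind the grasp point.
Start: joints at [1.521, 0.359, 0.012, 0, -1.224, -0.288], TCP at [0.224, 0.637, 0.227] pointing down, gripper open.
Joint ranges: [-3.07, 3.07], [-1.43, 2.12], [-1.02, 1.25], [-3.03, 1.67], [-3.05, -0], [-3.03, 3.03]. Speed limits (rad/s): [2.39, 2.39, 3.01, 3.14, 3.14, 3.14].

## Interface

Orientations are given as [roll, pitch, yaw] about the fixed x, y, z axes, in that order (R = Rz(yaw) Ry(pitch) Rx(roll)).
In Python, from station import arm, grab_frame, camera_params gives the robot as it stands.
- The arm moves only by the shell command python3 -m handwheel 'ROWS' [FORCE]. ROWS is JSON, a list that holds one entry, the list of rows, each a list of 5 numbers: the finger opening in m, from 0 to 0.0876, then the shift along the tool's x, y, z in m, then the turn about the tool's z in degrees. A call has 1 to 20 rows; each row is the pose to reach, as a shift and turn from the pose measured when the call began, along the tool's axes at that moment; what a row does not reach only later rows make up. A row lasts 1/12 s, in which the tool goes at most 41.7 mm and 7.16 degrees, less where a joint would pass 70% of its speed; a pose out of reach is approached as far as the arm can. A call with a gripper value outside its range is refused whole. The fingers move at their own pace and stop on an object; FORCE is the grip in N (left out, the last holds). Time passes only in rows, so rows that repeat a pose let the fingers close. It gives the time, the measured TCP pose, the force and the opening at its end, in the units of the state.
- arm.get_state(): the state, without advancing time (a new reading comes with each control period).
- grab_frame(name): name is "scene" or "top"; returns the picture (480x640x3 uint8, blue, green, red); there is no depth.
- camera_params(name): a dict with "intrinsics" (3x3 intrinsics, pixels), "R" (3x3) and "t" (3): a world point X has camera coordinates R X + t. Camera axes: x right, y down, z forward; pixel columns grow to the right and rows downward; lengths in m; the calibration is good to about 2 mm. A picture is of the moment at which its call begins. camera_params takes no time and is no camera call.
- arm.job_done(): hands the job in, once; it reports no verdict.
The state is a dict: "t": time; "q": joint angles; "qd": joint speeds; "joint_efforts": joint torques, N m; "eef_pos": TCP position; "ee_rot": TCP orientation; "force": force on the tool from outside, world axes, zero at the start; "moment": the same for the moment, N m; "width": finger opening in m.
Only numpy, scipy, OpenCV 4.12 (cv2) and the standard library are available. Lean on these libraries where they do the work, as an engineer would, in place of code of your own. Each camera call takes 0.05 s, during which the arm holds its last target.

## Task

Starting from the end where the folded mesh grill is clipped, run a fingertip lightly along the top of the steel rail over the first, second and third gaps of the rack, stopping at the third and without pressing the rail down to its hard stop. Then push the small round spice tin that stands in front of the rack along the shelf top into that third gap, fully home against the back board, upright and never lifted. Leave everything else where it is, and end with the hand clear.

Things in the scene. Friction and masses are not known exactly. Their poses are not given: they have to be found in the camera images.
- tin: The small round spice tin with a plain metal lid, 48 across, 36 high, about 110 g, standing alone on the shelf top between robot and rack, its edge towards the rack 60 to 90 from the gap mouths. Origin: centre of its underside; z up. It slides when pushed.
- rack: Fixed wooden rack: 7 upright walls, 6 thick, 46 deep, 42 high, making 6 gaps in a row, each 56 wide at 62 pitch, open to the robot's side and above, no floor. Origin: on the shelf top, mid-row, in the plane of the gap mouths. +x points into the gaps, away from the robot; +y along the row. Gap centres at y = -155, -93, -31, 31, 93, 155. Two gaps hold other things; count every gap, filled or not.
- back (a point): Foot of the rack's back board, mid-row: rack x = 46, y = 0, on the shelf top. The board's near face stands here, 45 high, and closes all six gaps; a tin fully home touches it, its centre 24 nearer the robot (rack x = 22). Behind it a batten, 23 to 45 high, carries on sideways to y = -390 and 390.
- rail: Flat steel rail lying above the rack's back board: 400 long along the rack's y, 16 wide, 8 thick. Origin: its centre, at rack x = 52, y = 0; top face 70 above the shelf at rest. On springs: it begins to sink at about 1.5 N, gives 0.3 N more per mm, stops hard after 12, springs back. A touch counts for the gap that the middle between the two fingers stands over.
- grill: Folded steel mesh grill, fixed upright (120 wide, 190 high), held by a spring clip to the batten at one end of the rack, either end. Origin: on the shelf top below the clip, at rack x = 52 and y = 330 or -330; the mesh lies 9 to 29 behind it, along the row. The gap nearest to it is the first: gap centres 1, 2, 3 lie 175, 237, 299 from it along the rail.
- lid_stand: Round steel lid, 120 across, standing upright on a wooden foot, fixed, at the other end of the rack (y = 330 on the side opposite to the grill). Not to be counted from.
- jug: Squat white ceramic jug, 110 wide, 100 high. Leave alone. Origin: centre of its underside.
- bowl_a: Orange melamine bowl, 120 across, 50 high. Leave alone. Origin: centre of its underside.
- bowl_b: Second orange melamine bowl, 120 across, 50 high. Leave alone. Origin: centre of its underside.
- dipper: Grey plastic dipper, cup 76 across and 40 high with a long handle to its own +y. Leave alone. Origin: centre of its underside.
- salt_box: Dark wooden salt box standing in one gap of the rack, 38 x 46 x 36 high. Leave alone. Origin: centre of its underside.
- cork_pot: Small white pot with cork stopper standing in another gap of the rack, 40 across, 38 high. Leave alone. Origin: centre of its underside.
Not all that is in view belongs to the job. What is shaped like the tin but blue or pink is not meant.

How it is judged:
On the way, in this order (a step that is already met when the one before it is completed fails the run):
1. a fingertip on the steel rail over the first gap, counted from the grill end (contact force between the fingers and rail above 0.4 N and horizontal distance between the grasp point and grill between 0.163 and 0.187 m), for 0.03 s.
2. a fingertip on the steel rail on over the wall after the first gap, counted from the grill end (contact force between the fingers and rail above 0.4 N and horizontal distance between the grasp point and grill between 0.194 and 0.218 m), for 0.03 s.
3. a fingertip on the steel rail over the second gap, counted from the grill end (contact force between the fingers and rail above 0.4 N and horizontal distance between the grasp point and grill between 0.225 and 0.249 m), for 0.03 s.
4. a fingertip on the steel rail on over the wall after the second gap, counted from the grill end (contact force between the fingers and rail above 0.4 N and horizontal distance between the grasp point and grill between 0.256 and 0.28 m), for 0.03 s.
5. a fingertip on the steel rail over the third gap, counted from the grill end (contact force between the fingers and rail above 0.4 N and horizontal distance between the grasp point and grill between 0.287 and 0.311 m), for 0.03 s.
6. the tin is home in the third gap from the grill end (x of tin in the frame of rack above 0.015 m and horizontal distance between tin and grill between 0.289 and 0.313 m and angle between tin's own z axis and vertical below 0.12 rad and height (world z) of tin below 0.006 m), for 0.2 s.
At the end, for the whole second after the job is handed in: The tin stands upright on the shelf top in the third gap from the grill end, at most 7 mm short of the back board, at rest; jug, bowls, dipper, salt box and cork pot within 20 mm of where they began (all of step 6 and linear speed of tin below 0.01 m/s and distance of each of jug, bowl_a, bowl_b, dipper, salt_box, cork_pot from where it was at the start of the episode below 0.02 m); the robot touches nothing.
It fails at once if the tin is lifted more than 10 mm or tipped over (height (world z) of tin above 0.01 m or angle between tin's own z axis and vertical above 0.5 rad).
It fails at once if the rail is pressed hard, on its stop (over 12 N) (contact force between the fingers and rail above 12 N).
It fails at once if the fingertip runs on along the rail past the third gap (contact force between the fingers and rail above 0.4 N and horizontal distance between the grasp point and grill above 0.336 m).
It fails at once if something else on the shelf or in the rack is shoved 20 mm or more (distance of any of jug, bowl_a, bowl_b, dipper, salt_box, cork_pot from where it was at the start of the episode above 0.02 m).
It also fails if it takes over 64 s, if anything falls off the work surface, if the arm or the gripper's body presses on something with over 40 N, if the wrist force passes 120 N, or if a joint passes its speed limit or range.

## Working session

There is one attempt and no reset: what is moved stays moved. The work goes in short steps, Python scripts to look and compute and a shell command to move; the robot and the scene stay as the last step left them, time stands still between calls to the robot, and variables do not carry over. Pictures are saved under pics/ and viewed, and the job is handed in when it is done.

```bash
ls; mkdir -p pics; python3 - <<'E'
from station import arm, grab_frame, camera_params
import cv2
for n in("scene","top"):
    cv2.imwrite(f"pics/{n}0.png",grab_frame(n)); p=camera_params(n); print(n,p)
print(arm.get_state())
E
```

```text
pics
scene {'intrinsics': array([[450.81095123,   0.        , 321.62184844],
       [  0.        , 450.81095123, 237.59561392],
       [  0.        ,   0.        ,   1.        ]]), 'R': array([[ 0.33412298,  0.94250149, -0.00726415],
       [ 0.63786063, -0.23178638, -0.73444461],
       [-0.69389887,  0.24076131, -0.67862976]]), 't': array([-0.21281131, -0.32431364,  1.42922948])}
top {'intrinsics': array([[565.0259049 ,   0.        , 333.32543949],
       [  0.        , 565.0259049 , 244.92378195],
       [  0.        ,   0.        ,   1.        ]]), 'R': array([[ 0.00252632, -0.99965259,  0.02623587],
       [-0.98763012, -0.00660754, -0.15666234],
       [ 0.15678127, -0.02551556, -0.9873037 ]]), 't': array([-0.00690317,  0.57915793,  1.17352744])}
{'t': 0.1, 'q': array([ 1.52107515e+00,  3.59329213e-01,  1.11838498e-02, -2.99147517e-04,
       -1.22412881e+00, -2.88078585e-01]), 'qd': array([-0.00109429, -0.00154515,  0.00186673,  0.00086166, -0.00077276,
       -0.00151612]), 'joint_efforts': array([-1.60851559e-03, -5.84160483e+01,  2.93749863e+01,  7.01547816e+00,
        1.01110016e-02, -5.69425492e-05]), 'eef_pos': array([0.22360112, 0.63643287, 0.22572359]), 'ee_rot': array([-3.14144239e+00, -1.49685355e-03, -1.90869805e+00]), 'force': array([ 0.06211483, -0.53390498,  0.62005114]), 'moment': array([-0.01281633,  0.0026216 , -0.01678611]), 'width': 0.08712373073704993}
```

View pics/scene0.png

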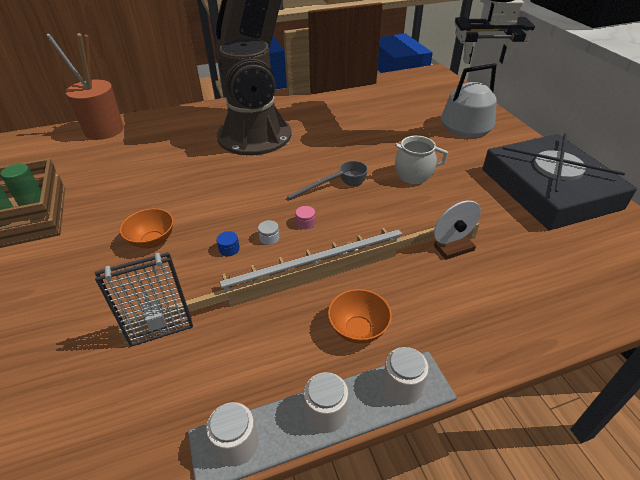

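View pics/top0.png

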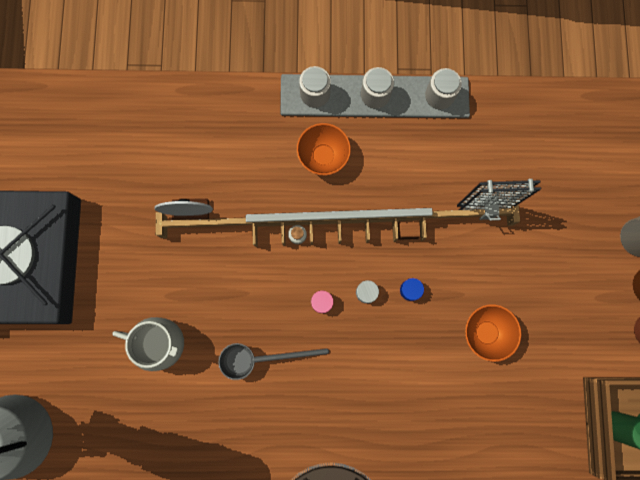

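The plain metal-lidded tin is at top (368,292), scene (268,233). The blue one at (412,290) and the pink one at (322,302) are decoys. The grill is at the right end of the rack in the top view (−y), so gap 3 lies between the walls at about columns 368 and 340. Next I'll measure.

```bash
cat > h.py <<'E'
import numpy as np, cv2
from station import camera_params
def ray(n,u,v,z):
    p=camera_params(n);K,R,t=map(np.array,(p["intrinsics"],p["R"],p["t"]))
    d=R.T@np.linalg.solve(K,[u,v,1.]);c=-R.T@t
    return c+d*(z-c[2])/d[2]
def proj(n,X):
    p=camera_params(n);K,R,t=map(np.array,(p["intrinsics"],p["R"],p["t"]))
    x=K@(R@np.array(X)+t);return x[:2]/x[2]
E
python3 - <<'E'
import cv2,numpy as np
from h import *
im=cv2.imread("pics/top0.png");h=cv2.cvtColor(im,cv2.COLOR_BGR2HSV)
m=((h[...,1]<60)&(h[...,2]>90)).astype(np.uint8)*255
n,l,s,c=cv2.connectedComponentsWithStats(m)
for i in range(1,n):
    if s[i,4]>60 and 150<c[i][1]<320: print(s[i],c[i],cv2.minAreaRect(np.argwhere(l==i)[:,::-1].astype(np.float32)))
cr=im[180:330,230:560]
cv2.imwrite("pics/crop_top.png",cv2.resize(cr,None,fx=2.4,fy=2.4,interpolation=cv2.INTER_CUBIC))
s0=cv2.imread("pics/scene0.png")[190:310,170:420]
cv2.imwrite("pics/crop_sc.png",cv2.resize(s0,None,fx=3.2,fy=3.2,interpolation=cv2.INTER_CUBIC))
E
```

```text
[466 179  68  42 735] [496.51156463 198.78911565] ((500.0828857421875, 194.25616455078125), (37.374267578125, 68.27136993408203), 49.23640060424805)
[155 201  52   8 150] [179.43333333 203.09333333] ((180.35342407226562, 203.50863647460938), (5.9896464347839355, 51.146881103515625), 86.633544921875)
[ 246  208  187   14 1441] [338.50589868 214.58917418] ((338.9312744140625, 214.5738983154297), (7.709369659423828, 186.2027130126953), 87.95458984375)
[621 219  19  23 349] [630.79369628 231.13180516] ((630.0, 230.0), (22.0, 18.0), 90.0)
[  0 225  22  25 338] [  7.71893491 234.99408284] ((10.5, 237.0), (24.0, 21.0), 90.0)
[288 226  18  17 110] [296.86363636 235.97272727] ((296.5, 234.0), (16.0, 17.0), 90.0)
[  4 236  28  37 558] [ 20.93189964 254.37992832] ((23.250011444091797, 253.75003051757812), (26.870054244995117, 28.991374969482422), 45.0)
[  0 260  18  25 287] [  6.33101045 273.34146341] ((8.5, 272.0), (24.0, 17.0), 90.0)
[356 281  23  22 405] [367.04444444 291.56296296] ((367.0, 291.5), (21.0, 22.0), 90.0)
```

View pics/crop_top.png

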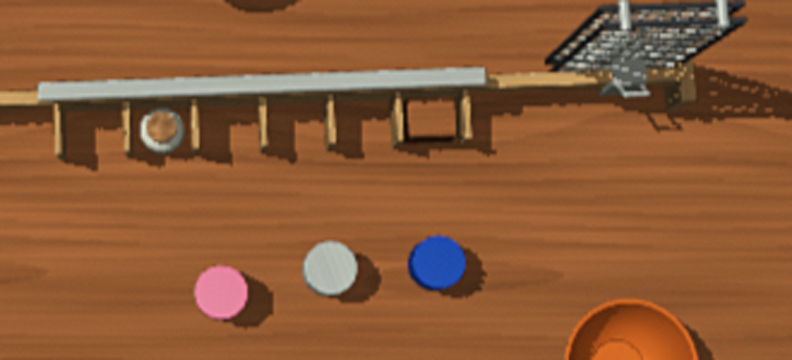

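View pics/crop_sc.png

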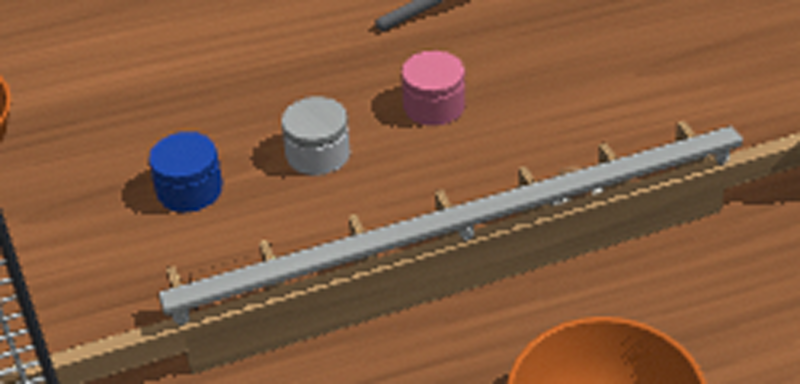

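Crop check: the plain grey-lidded tin, at top crop (330,268), fits. Its neighbours are clearly blue (437,263) and pink (221,292). Counting from the grill, gap 1 holds the salt box, gap 2 is empty and gap 3 is crop columns 264–331, also empty. The cork pot is in gap 5.

```bash
python3 - <<'E'
import cv2,numpy as np
from h import *
for n in("top","scene"):
    p=camera_params(n);print(n,-np.array(p["R"]).T@p["t"])
im=cv2.imread("pics/top0.png");h=cv2.cvtColor(im,cv2.COLOR_BGR2HSV)
m=((h[...,1]<60)&(h[...,2]>90)).astype(np.uint8)
l=cv2.connectedComponents(m)[1];r=(l==l[215,338]).astype(np.uint8)
c=np.argwhere(r)
# upper/lower edge lines
us=np.arange(255,428);up=[c[c[:,1]==u][:,0].min()-.5 for u in us];lo=[c[c[:,1]==u][:,0].max()+.5 for u in us]
pu=np.polyfit(us,up,1);pl=np.polyfit(us,lo,1);print(pu,pl)
for u in (245.7,432.6):
    for P,nm in((pu,'up'),(pl,'lo')):
        print(u,nm,ray("top",u,np.polyval(P,u),.070))
A=ray("top",245.7,np.polyval(pu,245.7),.07);B=ray("top",432.6,np.polyval(pu,432.6),.07)
print("len",np.linalg.norm(A-B))
print("profile",im[205:226,340].tolist())
# tin lid z=.036
k=(l==l[291,367]).astype(np.uint8);cc=cv2.minEnclosingCircle(np.argwhere(k)[:,::-1].astype(np.float32));print(cc,ray("top",*cc[0],.036))
s=cv2.imread("pics/scene0.png");print("tin proj scene",proj("scene",ray("top",*cc[0],.036)))
hs=cv2.cvtColor(s,cv2.COLOR_BGR2HSV);ms=((hs[...,1]<60)&(hs[...,2]>110)).astype(np.uint8)
n,l2,st,ce=cv2.connectedComponentsWithStats(ms)
for i in range(1,n):
    if st[i,4]>80 and 200<ce[i][0]<420 and 180<ce[i][1]<300: 
        q=np.argwhere(l2==i)[:,::-1];print(st[i],ce[i],q[q[:,0].argmin()],q[q[:,0].argmax()])
for X in(A,B):print(proj("scene",X))
E
```

```text
top [0.38802413 0.02686925 1.24954133]
scene [ 1.26971278 -0.21869966  0.73018135]
[-3.57435881e-02  2.22833072e+02] [-3.63044718e-02  2.30741097e+02]
245.7 up [0.64048385 0.18273975 0.07      ]
245.7 lo [0.62366677 0.18229    0.07      ]
432.6 up [ 0.65839822 -0.21663119  0.07      ]
432.6 lo [ 0.64158917 -0.21620858  0.07      ]
len 0.3997725256570088
profile [[53, 96, 157], [56, 101, 164], [55, 98, 160], [49, 90, 151], [40, 81, 140], [42, 71, 117], [132, 143, 146], [170, 179, 172], [167, 177, 171], [169, 180, 174], [174, 184, 179], [176, 187, 181], [165, 174, 170], [106, 116, 115], [38, 54, 65], [32, 56, 76], [49, 81, 106], [56, 89, 116], [63, 101, 128], [84, 136, 171], [96, 154, 195]]
((367.03070068359375, 291.8140869140625), 11.540936470031738) [ 0.4791189  -0.07725735  0.036     ]
tin proj scene [267.80057639 225.94376448]
[258 220  21  24 282] [269.4751773  229.07801418] [258 226] [278 230]
[ 220  230  182   57 1051] [307.85727878 258.07802093] [220 281] [401 233]
[401.0591385  233.21199867]
[219.59537346 286.38719261]
```

```bash
cat >> h.py <<'E'
th=0.0448
ex=np.array([np.cos(th),np.sin(th)]);ey=np.array([-np.sin(th),np.cos(th)])
C=np.array([.6410,-.0170]);O=C-.052*ex
def W(x,y): return O+x*ex+y*ey
def Rk(p): d=np.array(p[:2])-O; return np.array([d@ex,d@ey])
def plan(x,y,z,yaw=None):
    "shift in tool axes and turn in degrees to reach rack x,y height z, tool yaw"
    from station import arm
    from scipy.spatial.transform import Rotation as Ro
    s=arm.get_state();R=Ro.from_euler("xyz",s["ee_rot"]).as_matrix()
    d=R.T@(np.append(W(x,y),z)-s["eef_pos"])*1000
    t=None
    if yaw is not None: t=-np.degrees((yaw-s["ee_rot"][2]+np.pi)%(2*np.pi)-np.pi)
    print("t",round(s["t"],2),"rack",(Rk(s["eef_pos"])*1000).round(1),"z",round(s["eef_pos"][2]*1000,1),"rot",np.array(s["ee_rot"]).round(4),"F",np.array(s["force"]).round(2),"w",s["width"]); print("shift mm",d.round(1),"turn",t,"q",np.array(s["q"]).round(2))
E
python3 - <<'E'
from h import *
im=cv2.imread("pics/top0.png").copy();sc=cv2.imread("pics/scene0.png").copy()
pts=[(*W(52,0)*0,0)]
L=[(x/1000,y/1000,z/1000) for x,y,z in [(52,-330,0),(52,-330,45),(61,-270,190),(61,-390,190),(22,-31,0),(0,-31,0),(46,-31,45)]+[(0,y,42) for y in (-186,-124,-62,0,62,124,186)]]
for x,y,z in L:
    X=np.append(W(x,y),z)
    for n,i in(("top",im),("scene",sc)):
        u,v=proj(n,X);cv2.circle(i,(int(round(u)),int(round(v))),1,(0,255,0),-1)
print(W(.052,-.33),Rk([.4791,-.0773]))
cv2.imwrite("pics/ov_top.png",cv2.resize(im[160:330,230:560],None,fx=2.4,fy=2.4))
cv2.imwrite("pics/ov_sc.png",cv2.resize(sc[190:350,90:420],None,fx=2.4,fy=2.4))
plan(.052,-.155,.227,.0448-np.pi)
E
```

```text
[ 0.65577906 -0.34666889] [-0.11243809 -0.0529888 ]
t 0.1 rack [-335.7  671.5] z 225.7 rot [-3.1414e+00 -1.5000e-03 -1.9087e+00] F [ 0.06 -0.53  0.62] w 0.08712373073704993
shift mm [ 6.219e+02 -6.683e+02 -2.000e-01] turn 68.07280628321591 q [ 1.52  0.36  0.01 -0.   -1.22 -0.29]
```

View pics/ov_top.png

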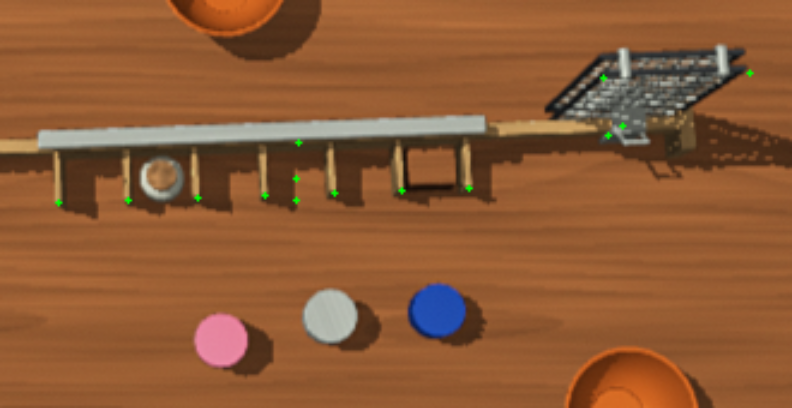

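View pics/ov_sc.png

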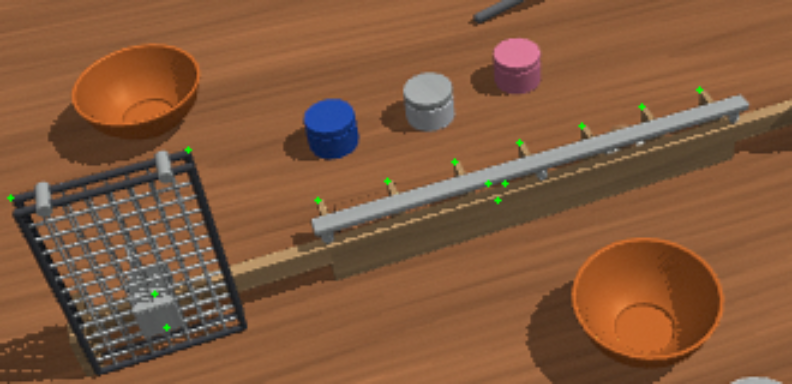

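The overlay of the wall tops, clip and grill corners fits both views to within about 2 px. Now I'll move above gap 1.

```bash
python3 -m handwheel '[[[0,0.622,-0.668,0,68],[0,0.622,-0.668,0,68],[0,0.622,-0.668,0,68],[0,0.622,-0.668,0,68],[0,0.622,-0.668,0,68],[0,0.622,-0.668,0,68],[0,0.622,-0.668,0,68],[0,0.622,-0.668,0,68],[0,0.622,-0.668,0,68],[0,0.622,-0.668,0,68],[0,0.622,-0.668,0,68],[0,0.622,-0.668,0,68],[0,0.622,-0.668,0,68],[0,0.622,-0.668,0,68],[0,0.622,-0.668,0,68],[0,0.622,-0.668,0,68],[0,0.622,-0.668,0,68],[0,0.622,-0.668,0,68],[0,0.622,-0.668,0,68],[0,0.622,-0.668,0,68]]]' 10; python3 -c "
from h import *
plan(.052,-.155,.12,.0448-np.pi)"
```

```text
t: 1.77
eef_pos: [0.611, -0.1033, 0.2264]
ee_rot: [-3.14, -0.001, -3.096]
force: [0.6, 1.7, 0.5]
width: 0.0011
t 1.77 rack [ 18.2 -84.9] z 226.4 rot [-3.1403e+00 -9.0000e-04 -3.0956e+00] F [0.63 1.68 0.51] w 0.001099259270062847
shift mm [-33.9 -70.  106.4] turn 0.06844380474824244 q [ 0.15  0.27 -0.12  0.   -1.19 -0.1 ]
```

```bash
python3 -m handwheel '[[[0,-0.034,-0.07,0,0],[0,-0.034,-0.07,0,0],[0,-0.034,-0.07,0,0],[0,-0.034,-0.07,0.04,0],[0,-0.034,-0.07,0.08,0],[0,-0.034,-0.07,0.12,0],[0,-0.034,-0.07,0.136,0],[0,-0.034,-0.07,0.136,0],[0,-0.034,-0.07,0.136,0],[0,-0.034,-0.07,0.136,0]]]'; python3 -c "
from h import *
from station import grab_frame
cv2.imwrite('pics/s1.png',grab_frame('scene'));cv2.imwrite('pics/t1.png',grab_frame('top'))
plan(.052,-.155,.068,.0448-np.pi)"
```

```text
t: 2.6
eef_pos: [0.6493, -0.172, 0.0922]
ee_rot: [-3.14, 0.001, -3.095]
force: [0.1, -0.7, 0.6]
width: 0.0003
t 2.7 rack [  53.6 -155.1] z 92.8 rot [-3.1398e+00  2.7000e-03 -3.0952e+00] F [ 0.08  0.19 -0.82] w 0.0005593408359181517
shift mm [ 1.7  0.2 24.8] turn 0.09206166187017371 q [ 0.03  0.46 -0.16  0.   -0.95  0.01]
```

View pics/s1.png

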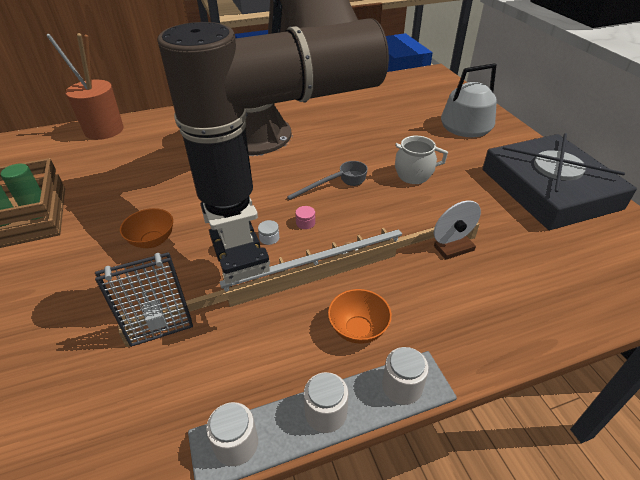

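View pics/t1.png

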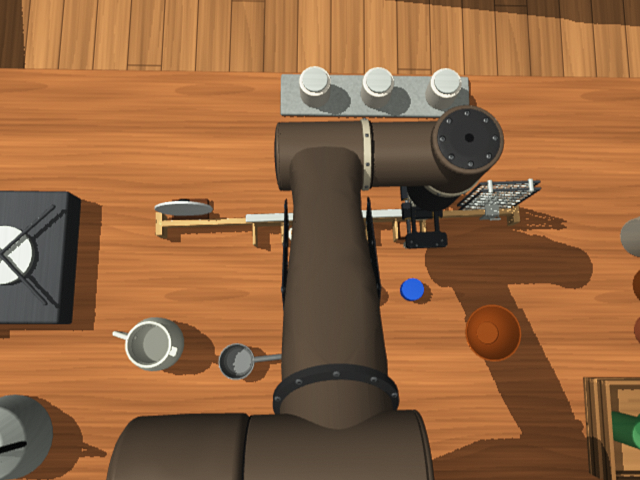

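The hand stands over the rail at gap 1, with its tip near scene (240,275). It clears the grill, and blue, tin and pink are untouched. I'll descend slowly.

```bash
python3 -m handwheel '[[[0,0.0015,0,0.008,0],[0,0.0015,0,0.014,0],[0,0.0015,0,0.018,0],[0,0.0015,0,0.021,0],[0,0.0015,0,0.023,0],[0,0.0015,0,0.024,0],[0,0.0015,0,0.025,0],[0,0.0015,0,0.026,0],[0,0.0015,0,0.026,0],[0,0.0015,0,0.026,0]]]'; python3 -c "
from h import *
plan(.052,-.155,.066,.0448-np.pi)"
```

```text
t: 3.53
eef_pos: [0.6481, -0.172, 0.067]
ee_rot: [-3.14, 0.003, -3.095]
force: [-1.5, -0.1, 3.2]
width: 0.0006
t 3.53 rack [  52.1 -155.2] z 67.0 rot [-3.1398e+00  2.7000e-03 -3.0952e+00] F [-1.45 -0.13  3.16] w 0.000577815667146886
shift mm [0.1 0.2 1. ] turn 0.09347724286415551 q [ 0.03  0.48 -0.19  0.   -0.9   0.01]
```

```bash
python3 -m handwheel '[[[0,0,0,0.001,0],[0,0,0.005,0.001,0],[0,0,0.01,0.001,0],[0,0,0.015,0.001,0],[0,0,0.02,0.001,0],[0,0,0.025,0.001,0],[0,0,0.03,0.001,0],[0,0,0.035,0.001,0],[0,0,0.04,0.001,0],[0,0,0.045,0.001,0],[0,0,0.05,0.001,0],[0,0,0.055,0.001,0],[0,0,0.06,0.001,0],[0,0,0.062,0.001,0],[0,0,0.062,0.001,0]]]'; python3 -c "
from h import *
plan(.052,-.031,.066,.0448-np.pi)"
```

```text
t: 4.78
eef_pos: [0.6451, -0.1092, 0.0658]
ee_rot: [-3.14, 0.003, -3.095]
force: [0.1, 2.2, 2.6]
width: 0.0006
t 4.78 rack [ 52.  -92.3] z 65.8 rot [-3.1403e+00  2.7000e-03 -3.0948e+00] F [0.13 2.24 2.61] w 0.0005732270674287368
shift mm [-0.1 61.3 -0.3] turn 0.11695621468931565 q [ 0.13  0.46 -0.23  0.   -0.88 -0.09]
```

```bash
python3 -m handwheel '[[[0,0,0.005,0,0],[0,0,0.01,0,0],[0,0,0.015,0,0],[0,0,0.02,0,0],[0,0,0.025,0,0],[0,0,0.03,0,0],[0,0,0.035,0,0],[0,0,0.04,0,0],[0,0,0.045,0,0],[0,0,0.05,0,0],[0,0,0.055,0,0],[0,0,0.059,0,0],[0,0,0.061,0,0],[0,0,0.061,0,0],[0,0,0.061,0,0]]]'; python3 -c "
from h import *
plan(-.18,-.065,.14,.0448-np.pi/2)"
```

```text
t: 6.03
eef_pos: [0.6423, -0.0476, 0.0656]
ee_rot: [-3.141, 0.003, -3.095]
force: [-0.6, 2.0, 3.1]
width: 0.0001
t 6.03 rack [ 51.9 -30.6] z 65.6 rot [-3.1410e+00  2.8000e-03 -3.0946e+00] F [-0.57  2.03  3.06] w 0.00012599365009618812
shift mm [231.8 -33.9 -75. ] turn -89.87505848098017 q [ 0.23  0.44 -0.25  0.   -0.87 -0.18]
```

Gap 3 is reached at 3 N. Next I lift, go behind the tin, and turn the jaws parallel to the row, open 30 mm as a cradle.

```bash
python3 -m handwheel '[[[0,0,0,-0.035,0],[0,0,0,-0.07,0],[0,0,0,-0.085,0],[0.03,0.217,-0.03,-0.085,-90],[0.03,0.217,-0.03,-0.085,-90],[0.03,0.217,-0.03,-0.085,-90],[0.03,0.217,-0.03,-0.085,-90],[0.03,0.217,-0.03,-0.085,-90],[0.03,0.217,-0.03,-0.085,-90],[0.03,0.217,-0.03,-0.085,-90],[0.03,0.217,-0.03,-0.085,-90],[0.03,0.217,-0.03,-0.085,-90],[0.03,0.217,-0.03,-0.085,-90],[0.03,0.217,-0.03,-0.085,-90],[0.03,0.217,-0.03,-0.085,-90],[0.03,0.217,-0.03,-0.085,-90],[0.03,0.217,-0.03,-0.085,-90],[0.03,0.217,-0.03,-0.085,-90],[0.03,0.217,-0.03,-0.085,-90]]]'; python3 -c "
from h import *
from station import grab_frame
cv2.imwrite('pics/s2.png',grab_frame('scene'))
plan(-.165,-.058,.015,.0448-np.pi/2)"
```

```text
t: 7.62
eef_pos: [0.4265, -0.0877, 0.1499]
ee_rot: [-3.139, -0.0, -1.527]
force: [-0.2, -0.9, 0.1]
width: 0.03
t 7.67 rack [-165.4  -61.1] z 149.9 rot [-3.1391e+00 -5.0000e-04 -1.5262e+00] F [-0.16 -0.09 -0.94] w 0.029993312345309657
shift mm [-3.100e+00 -1.000e-01  1.349e+02] turn -0.00958942868035336 q [ 0.25  0.02 -0.6   0.   -0.94  1.36]
```

View pics/s2.png

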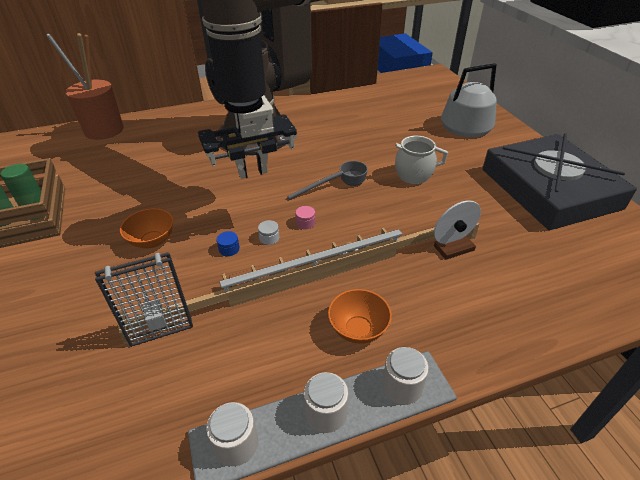

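The hand is open 30 mm at scene (250,170), behind the tin, and nothing has been disturbed. I'll lower it to 15 mm.

```bash
python3 -m handwheel '[[[0.03,-0.003,0,0.035,0],[0.03,-0.003,0,0.07,0],[0.03,-0.003,0,0.1,0],[0.03,-0.003,0,0.12,0],[0.03,-0.003,0,0.132,0],[0.03,-0.003,0,0.135,0],[0.03,-0.003,0,0.135,0],[0.03,-0.003,0,0.135,0]]]'; python3 -c "
from h import *
from station import grab_frame
im=grab_frame('scene');cv2.imwrite('pics/s3.png',cv2.resize(im[90:310,150:450],None,fx=2.6,fy=2.6))
plan(-.055,-.031,.015,.0448-np.pi/2)"
```

```text
t: 8.33
eef_pos: [0.4272, -0.0847, 0.0154]
ee_rot: [-3.139, -0.0, -1.527]
force: [0.6, -0.2, -0.1]
width: 0.0299
t 8.38 rack [-164.3  -58. ] z 15.7 rot [-3.1376e+00 -2.0000e-04 -1.5265e+00] F [-0.07  0.58 -0.2 ] w 0.029964499513519274
shift mm [ -27.1 -109.3    1.2] turn -0.030895139930615288 q [ 0.26  0.23 -0.77  0.   -0.57  1.35]
```

View pics/s3.png

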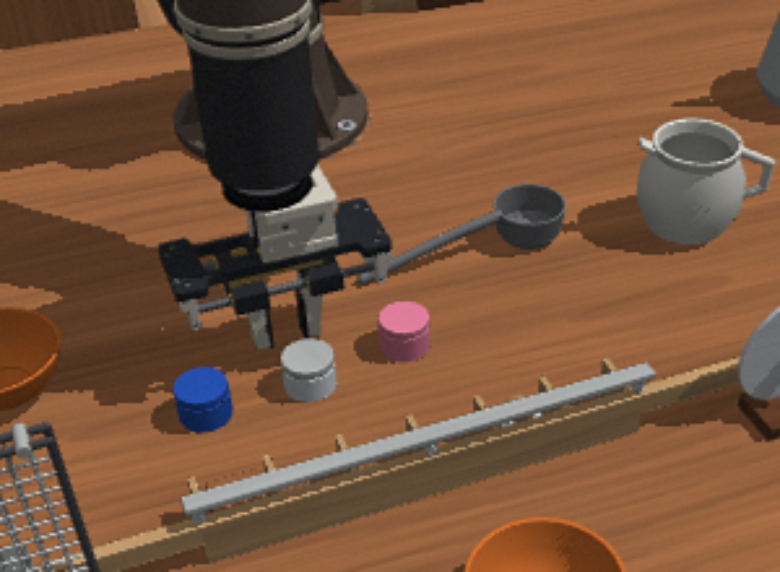

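The fingers straddle the tin's rear at s3 (260–310,335), with the pink and blue tins clear at either side. I'll push diagonally and slowly.

```bash
python3 -m handwheel '[[[0.03,-0.002,-0.01,0,0],[0.03,-0.004,-0.018,0,0],[0.03,-0.004,-0.022,0,0],[0.03,-0.005,-0.027,0,0],[0.03,-0.006,-0.032,0,0],[0.03,-0.007,-0.037,0,0],[0.03,-0.009,-0.042,0,0],[0.03,-0.011,-0.047,0,0],[0.03,-0.012,-0.052,0,0],[0.03,-0.014,-0.057,0,0],[0.03,-0.015,-0.062,0,0],[0.03,-0.017,-0.067,0,0],[0.03,-0.018,-0.072,0,0],[0.03,-0.02,-0.077,0,0],[0.03,-0.021,-0.08,0,0],[0.03,-0.021,-0.08,0,0]]]'; python3 -c "
from h import *
from station import grab_frame
im=grab_frame('scene');cv2.imwrite('pics/s4.png',cv2.resize(im[90:310,150:450],None,fx=2.6,fy=2.6))
plan(-.055,-.031,.015,.0448-np.pi/2)"
```

```text
t: 9.72
eef_pos: [0.5075, -0.0598, 0.0161]
ee_rot: [-3.137, -0.0, -1.526]
force: [0.7, -0.1, -1.0]
width: 0.0296
t 9.77 rack [-83.7 -36.9] z 16.0 rot [-3.1371e+00 -2.0000e-04 -1.5262e+00] F [-0.21 -0.28 -0.44] w 0.029854042088156868
shift mm [ -5.9 -28.7   1.1] turn -0.013955430066094718 q [ 0.27  0.33 -0.6   0.   -0.63  1.35]
```

View pics/s4.png

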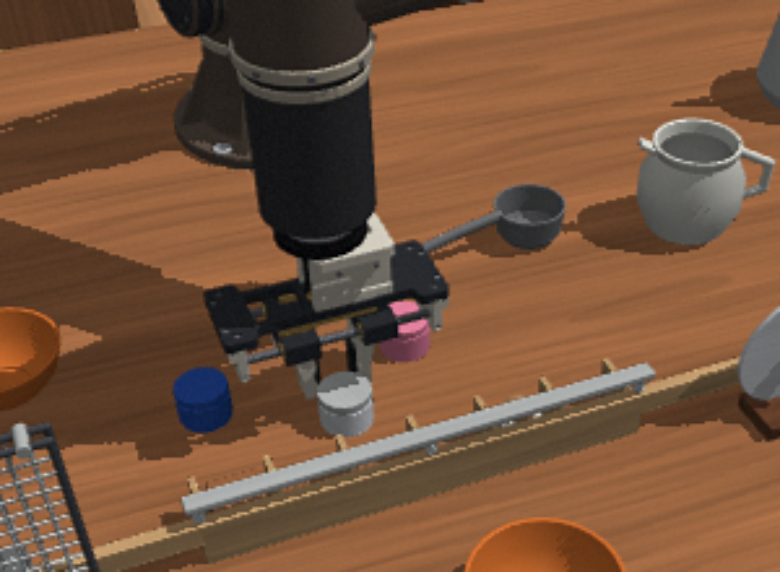

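```bash
python3 -c "
from h import *
for px in ((243.5,234.5),(318,216.5)):
  for z in (.04,.06,.08,.1): print(z,(Rk(ray('scene',*px,z))*1000).round(0))
s=cv2.imread('pics/s4.png');h=cv2.cvtColor(s,cv2.COLOR_BGR2HSV)
m=((h[...,1]<60)&(h[...,2]>110)).astype(np.uint8);m[:365]=0;m[430:]=0;m[:,:318]=0;m[:,374:]=0
x,y,w,hh=cv2.boundingRect(m);print(x,y,w,hh)
for px in ((345,391),):
  print((Rk(ray('scene',px[0]/2.6+150,px[1]/2.6+90,.036))*1000).round(1))
# reference: initial lid in same camera (crop3 308,358)
print((Rk(ray('scene',308/2.6+150,358/2.6+90,.036))*1000).round(1))
"
```

```text
0.04 [-101. -114.]
0.06 [ -78. -117.]
0.08 [ -56. -121.]
0.1 [ -34. -124.]
0.04 [-95.  66.]
0.06 [-73.  58.]
0.08 [-50.  49.]
0.1 [-28.  41.]
318 376 56 54
[-52.1 -36.4]
[-105.9  -53.3]
```

```bash
python3 -m handwheel '[[[0.03,-0.001,-0.005,0,0],[0.03,-0.003,-0.01,0,0],[0.03,-0.005,-0.015,0,0],[0.03,-0.006,-0.02,0,0],[0.03,-0.006,-0.025,0,0],[0.03,-0.006,-0.03,0,0],[0.03,-0.006,-0.035,0,0],[0.03,-0.006,-0.04,0,0],[0.03,-0.006,-0.045,0,0],[0.03,-0.006,-0.05,0,0],[0.03,-0.006,-0.055,0,0],[0.03,-0.006,-0.06,0,0],[0.03,-0.006,-0.063,0,0],[0.03,-0.006,-0.063,0,0]]]'; python3 -c "
from h import *
from station import grab_frame
im=grab_frame('scene');cv2.imwrite('pics/s5.png',cv2.resize(im[90:310,150:450],None,fx=2.6,fy=2.6))
plan(-.055,-.031,.015,.0448-np.pi/2)"
```

```text
t: 10.93
eef_pos: [0.5706, -0.051, 0.0163]
ee_rot: [-3.137, -0.0, -1.526]
force: [-0.4, -0.5, 0.1]
width: 0.0301
t 10.98 rack [-20.3 -30.9] z 16.3 rot [-3.1367e+00 -2.0000e-04 -1.5263e+00] F [-0.09 -0.56 -0.22] w 0.029844212682248662
shift mm [ 0.1 34.7  1.1] turn -0.01901670772433196 q [ 0.25  0.41 -0.47  0.   -0.69  1.36]
```

View pics/s5.png

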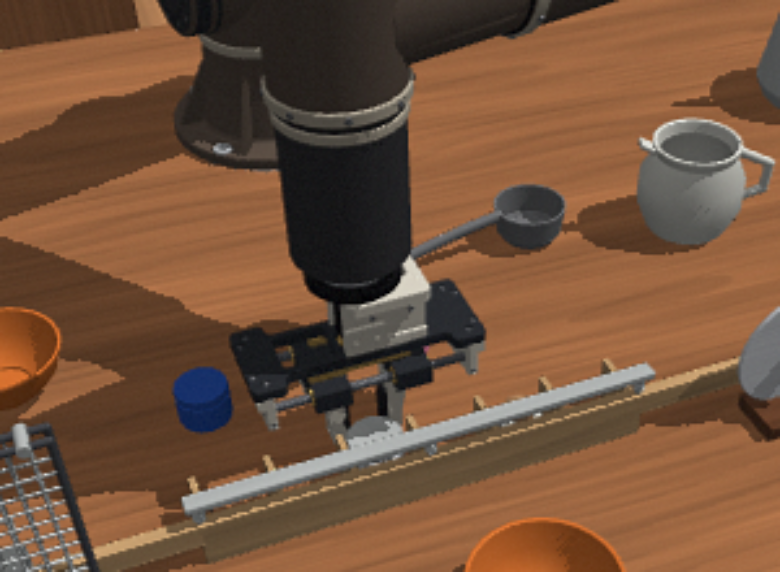

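The tin is entering gap 3, at s5 (375,435), between the wall tops at (340,443) and (410,423). I'll back off, narrow the fingers and push it home.

```bash
python3 -m handwheel '[[[0.03,0,0.01,0,0],[0.008,0,0.018,0,0],[0.008,0,0.018,0,0],[0.008,0,0.018,0,0],[0.008,0,0.018,0,0],[0.008,0,0.01,0,0],[0.008,0,0.004,0,0],[0.008,0,0,0,0],[0.008,0,-0.003,0,0],[0.008,0,-0.006,0,0],[0.008,0,-0.008,0,0],[0.008,0,-0.009,0,0],[0.008,0,-0.01,0,0],[0.008,0,-0.01,0,0]]]'; python3 -c "
from h import *
plan(-.010,-.031,.015,.0448-np.pi/2)"
```

```text
t: 12.15
eef_pos: [0.5802, -0.0506, 0.0163]
ee_rot: [-3.137, -0.0, -1.526]
force: [-0.6, -0.9, -0.6]
width: 0.0078
t 12.15 rack [-10.2 -30.9] z 16.3 rot [-3.1367e+00 -1.0000e-04 -1.5263e+00] F [-0.59 -0.94 -0.61] w 0.007753631023072735
shift mm [ 0.1 -0.2  1.3] turn -0.017666148035565425 q [ 0.25  0.42 -0.44  0.   -0.7   1.36]
```

No contact with the board is felt yet, so I'll go on in 1 mm steps.

```bash
python3 -m handwheel '[[[0.008,0,-0.001,0,0],[0.008,0,-0.002,0,0],[0.008,0,-0.003,0,0],[0.008,0,-0.003,0,0]]]'; python3 -c "
from h import *
plan(-.010,-.031,.015,.0448-np.pi/2)"; python3 -m handwheel '[[[0.008,0,-0.001,0,0],[0.008,0,-0.002,0,0],[0.008,0,-0.002,0,0]]]'; python3 -c "
from h import *
from station import grab_frame
im=grab_frame('scene');cv2.imwrite('pics/s6.png',cv2.resize(im[180:310,200:400],None,fx=4,fy=4,interpolation=2))
plan(-.010,-.031,.015,.0448-np.pi/2)"
```

```text
t: 12.48
eef_pos: [0.5812, -0.0508, 0.016]
ee_rot: [-3.141, -0.0, -1.527]
force: [-7.0, 1.9, 4.5]
width: 0.0079
t 12.48 rack [ -9.3 -31. ] z 16.0 rot [-3.1405e+00 -4.0000e-04 -1.5268e+00] F [-7.    1.93  4.45] w 0.007857219719852237
shift mm [-0.   0.7  1. ] turn -0.04731921878410374 q [ 0.25  0.43 -0.44  0.   -0.71  1.37]
t: 12.73
eef_pos: [0.5812, -0.0508, 0.0157]
ee_rot: [3.139, -0.0, -1.527]
force: [-8.2, 1.4, 6.1]
width: 0.0082
t 12.78 rack [ -9.3 -31.1] z 15.7 rot [ 3.1392e+00 -5.0000e-04 -1.5273e+00] F [-7.76  1.49  6.02] w 0.007801058767770219
shift mm [-0.1  0.7  0.7] turn -0.07198603791614165 q [ 0.25  0.43 -0.43 -0.   -0.71  1.37]
```

View pics/s6.png

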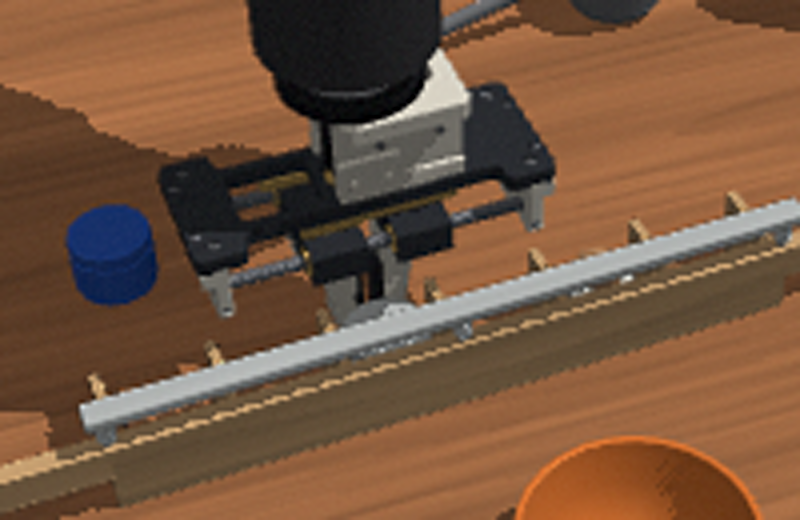

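The push stops dead at rack x −9 mm with 8 N (expected about −11), so the tin is against the board. I'll back away level, then rise and move aside for a clear look from the top.

```bash
python3 -m handwheel '[[[0.008,0,0.002,0,0],[0.008,0,0.006,0,0],[0.008,0,0.015,0,0],[0.008,0,0.035,0,0],[0.008,0,0.055,0,0],[0.008,0,0.055,-0.035,0],[0.008,0,0.055,-0.07,0],[0.008,0,0.055,-0.11,0],[0.008,0,0.055,-0.15,0],[0.008,0,0.055,-0.19,0],[0.008,-0.04,0.055,-0.2,0],[0.008,-0.08,0.055,-0.2,0],[0.008,-0.12,0.055,-0.2,0],[0.008,-0.16,0.055,-0.2,0],[0.008,-0.2,0.055,-0.2,0],[0.008,-0.24,0.055,-0.2,0],[0.008,-0.28,0.055,-0.2,0],[0.008,-0.32,0.055,-0.2,0],[0.008,-0.34,0.055,-0.2,0],[0.008,-0.34,0.055,-0.2,0]]]'; python3 -c "
from h import *
from station import grab_frame
a=grab_frame('top');b=grab_frame('scene');cv2.imwrite('pics/t7.png',a);cv2.imwrite('pics/s7.png',b)
plan(-.010,-.031,.015)"
```

```text
t: 14.45
eef_pos: [0.5114, 0.2905, 0.2151]
ee_rot: [3.14, 0.0, -1.524]
force: [0.5, -0.5, 0.7]
width: 0.0079
t 14.55 rack [-64.  309.7] z 215.2 rot [ 3.1389e+00 -7.0000e-04 -1.5255e+00] F [-0.25  0.57  0.54] w 0.008093980833496838
shift mm [340.6 -54.4 200.3] turn None q [ 0.84  0.22 -0.2  -0.   -1.15  0.77]
```

View pics/t7.png

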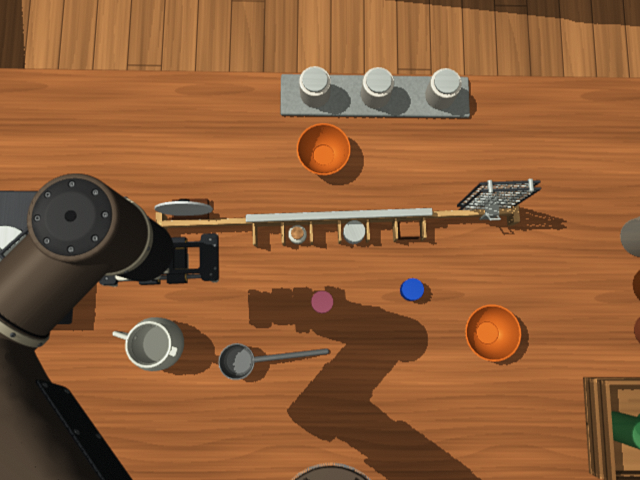

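View pics/s7.png

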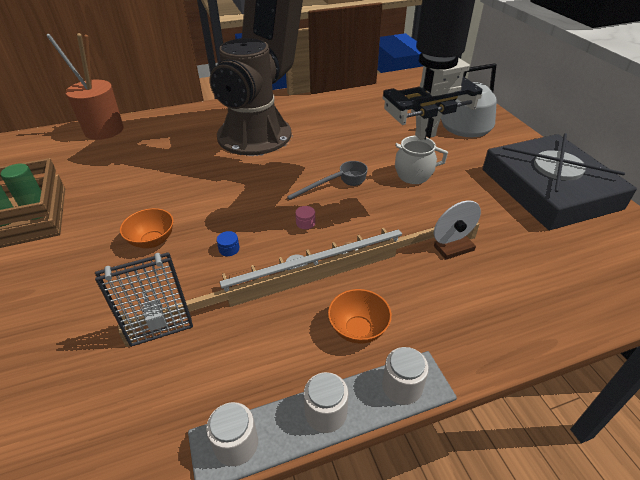

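The tin stands in gap 3 at top (354,231), and the hand is clear. I'll check the tin's position in numbers, and compare the other things before and after.

```bash
python3 -c "
from h import *
a=cv2.imread('pics/t7.png');b=cv2.imread('pics/top0.png');h=cv2.cvtColor(a,cv2.COLOR_BGR2HSV)
m=((h[...,1]<60)&(h[...,2]>90)).astype(np.uint8)
n,l,s,c=cv2.connectedComponentsWithStats(m[219:250,335:375].copy())
print(s,c)
for i in range(1,n):
  if s[i,4]>60:
    x,y,w,hh=s[i,:4]; x+=335;y+=219
    # lid: near rim and side extents give the centre (far part may hide under rail)
    cy=y+hh-.5-11.3
    print('lid',(Rk(ray('top',x+w/2-.5,cy,.036))*1000).round(1))
d=cv2.absdiff(a,b).max(2)
for nm,(x,y,w,hh) in dict(salt=(395,218,32,24),cork=(284,222,26,24),bowlA=(295,120,60,58),bowlB=(462,300,65,65),dip=(215,338,120,45),jug=(125,318,50,55),blue=(398,276,30,28)).items(): print(nm,int((d[y:y+hh,x:x+w]>40).sum()))
cv2.imwrite('pics/t7c.png',cv2.resize(a[190:260,230:450],None,fx=3.6,fy=3.6,interpolation=2))
"
```

```text
[[  0   0  40  31 856]
 [  8   1  22  23 384]] [[19.82476636 16.3317757 ]
 [18.77604167 12.03125   ]]
lid [ 21.  -30.2]
salt 0
cork 0
bowlA 0
bowlB 0
dip 344
jug 0
blue 0
```

View pics/t7c.png

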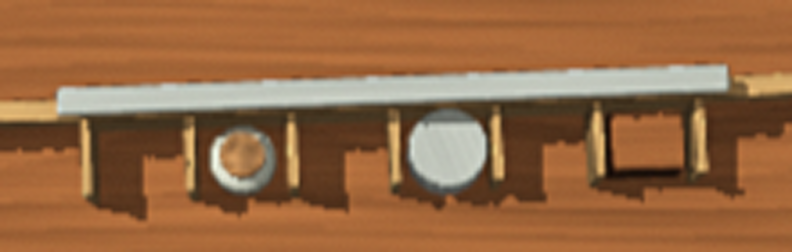

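The tin is at rack (21, −30) mm, against a home position of (22, −31). The dipper patch shows a difference, so I'll check whether that is only shadow.

```bash
python3 -c "
from h import *
a=cv2.imread('pics/top0.png');b=cv2.imread('pics/t7.png')
cv2.imwrite('pics/dip.png',cv2.resize(np.vstack([a[335:390,210:340],b[335:390,210:340]]),None,fx=5,fy=5,interpolation=2))
g=[cv2.cvtColor(i,cv2.COLOR_BGR2GRAY) for i in(a,b)]
r=cv2.matchTemplate(g[1][330:395,205:275],g[0][340:385,215:262],cv2.TM_CCOEFF_NORMED);print(cv2.minMaxLoc(r))
plan(-.01,-.031,.015)"
```

```text
(-0.24994824826717377, 0.9990860223770142, (23, 19), (10, 10))
t 14.55 rack [-64.  309.7] z 215.2 rot [ 3.1389e+00 -7.0000e-04 -1.5255e+00] F [-0.25  0.57  0.54] w 0.008093980833496838
shift mm [340.6 -54.4 200.3] turn None q [ 0.84  0.22 -0.2  -0.   -1.15  0.77]
```

View pics/dip.png

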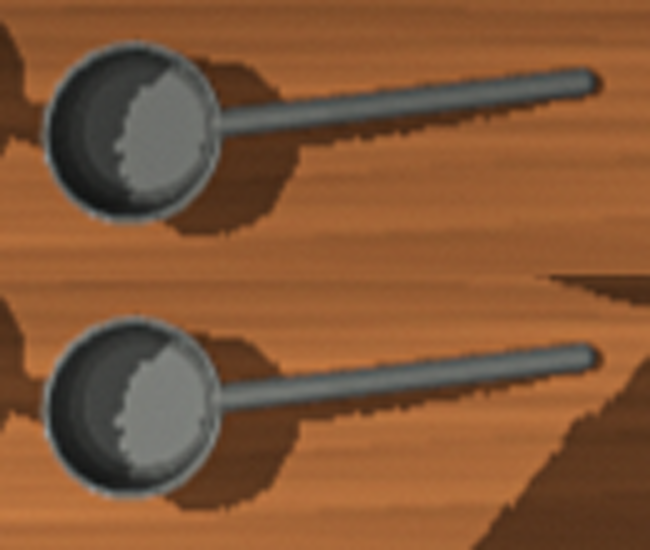

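The dipper has not moved (zero offset in the match). The difference is only the arm's shadow. I'll hand in.

```bash
python3 -c "
from station import arm
print(arm.job_done())"
```

```text
the job is handed in; nothing more can be done
None
```

The tin is home in the third gap from the grill end, and I have handed the job in at about 14.6 s. No verdict was reported.

**Rail:** I ran the closed fingertips along the rail from gap 1 to gap 3, counted from the grill (−y) end. The force read about 2.6–3.2 N where I sampled it, at gaps 1, 2 and 3. The tip ended about 4 mm below the rail's rest height, well short of the 12 mm stop, and I lifted off at gap 3. I did not read the force over the two walls in between.

**Tin:** I pushed the plain metal-lidded tin along the shelf with the open fingers as a cradle. I then narrowed the fingers and pushed until it stopped dead at about 8 N.

**Last checks:**
- **Position:** the tin's lid centre measures rack (21, −30) mm, against a home position of (22, −31). It shows as a full round lid from above, so it looks upright, but I did not measure its tilt.
- **Other things:** jug, bowls, salt box, cork pot and the blue tin show no change between the first and last pictures. The dipper area did differ, but a template match gave zero shift, so that is only the arm's shadow. The pink tin I checked only by eye, and it looks unmoved.
- **Hand:** it is clear, 0.215 m up and to the side of the rack, and the force reading is at noise level.

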